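Set the label unwinder's side guide with its knurled wheel

ROBOT

A 7-joint arm with a two-finger parallel gripper is mounted at the origin on a cart in front of the work surface, level with it; the furniture and walls round the work are solid. World frame = base frame: x ahead of the robot, y to its left, z up, the work surface at z = 0. Lengths are in m, angles in rad, forces in N, time in s.
With the tool pointing down it reaches from about 0.4 to 0.85 m from the base axis. Payload 6.9 kg.
Tool frame: the origin (TCP) lies between the finger pads; the fingertips stand 25 mm ahead of it and the grasp point (between the pads) lies 6 mm ahead of it; z points along the fingers, y is the line along which they close (so a half turn about z gives the same grasp; the last joint's range is limited). The gripper opens to 85 mm and grips with 20 to 120 N. Pads are 22 mm wide; open, the fingers measure 114 mm over their backs; the gripper's body (76 mm by 85 mm) begins 54 mm behind the grasp point. The pads swing forward as they close: fully open they stand 13 mm farther back than shut.
Start: joints at [-1.22, 0.507, -0.238, 1.5, 0.126, 1.149, -0.155], TCP at [0.151, 0.606, 0.256] pointing down, gripper open.
Joint ranges: [-3.08, 3.08], [-0.24, 2.05], [-1.43, 1.35], [0, 2.5], [-1.52, 4.66], [0.17, 1.96], [-2.89, 2.89]. Speed limits (rad/s): [2.39, 2.39, 3.14, 3.14, 3.14, 3.14, 3.14].

INTERFACE

Orientations are given as a rotation vector (axis times angle).
In Python, from cell import bot gives the robot as it stands.
- The arm moves only by the shell command python3 -m handwheel 'ROWS' [FORCE]. ROWS is JSON, a list of rows, each an object with "grip": the opening, from -1 (shut) to 1 (fully open); "translation": the shift along the tool's x, y, z each as a share of 30 mm, from -1 to 1, a list of three; "spin": the turn about the tool's z as a share of 4 degrees, from -1 to 1. A call has 1 to 12 rows; each row shifts and turns the commanded pose from where the row before left it, along the tool's axes as they then stand; what a row does not reach is not made up. A row lasts 1/12 s, in which the tool goes at most 41.7 mm and 7.16 degrees, less where a joint would pass 70% of its speed; a pose out of reach is approached as far as the arm can. A call with a number of a shift or a turn outside -1 to 1 is refused whole. A call with a gripper value outside its range is refused whole. The fingers move at their own pace and stop on an object; FORCE is the grip in N (left out, the last holds). Time passes only in rows, so rows that do not move let the fingers close. It gives the time, the measured TCP pose, the force, the opening and the grip force at its end, in the units of the state.
- bot.read_state(): the state, without advancing time (a new reading comes with each control period).
- bot.grab_frame(name): name is "scene" or "top"; returns (picture, depth): 384x512x3 uint8, red, green, blue; 384x512 float32, m along the optical axis (not along the pixel's ray), 0 where there is no reading.
- bot.camera_params(name): a dict with "camera_matrix" (3x3 intrinsics, pixels), "T" (4x4, takes a point from camera to world coordinates). Camera axes: x right, y up, looking along -z (the intrinsics and any distortion apply to the point x, -y, -z); pixel columns grow to the right and rows downward; lengths in m; the calibration is good to about 2 mm. A picture is of the moment at which its call begins. camera_params takes no time and is no camera call.
- bot.job_done(): hands the job in; it is judged then, once.
Trained networks look in the newest picture that a camera, given by its name, has taken for a name from the list of things; names that differ only in an ending like _2 or _b are one class to them, and where a whole thing is asked for, a point or a joint stands for the part that bears it (a point fixed in the world has none). Each returns a list of dicts, best first, with "confidence" (0 to 1); they miss things now and then, are a little off and sometimes report something else, mostly with a low value. They report only what shows in the picture. A call takes as long as a camera call.
- bot.look_for(camera, label): "extent" ([left, top, width, height] in pixels, round what is visible of it).
- bot.cut_out(camera, label): "pixels" (384x512 bool, what is visible of it) and "extent" ([left, top, width, height] in pixels, round what is visible of it).
- bot.spot_point(camera, label): "at" ([column, row] in pixels: a listed point, or the origin of a listed thing).
The state is a dict: "time_s": time; "qpos": joint angles; "joint_vel": joint speeds; "tau": joint torques, N m; "eef_pos": TCP position; "ee_rot": TCP orientation; "contact_force": force on the tool from outside, world axes, zero at the start; "torque": the same for the moment, N m; "finger_gap": finger opening in m; "grasp_force": force on a finger pad.
Only numpy, scipy, OpenCV 4.12 (cv2) and the standard library are available. Lean on these libraries where they do the work, as an engineer would, in place of code of your own. Each camera call takes 0.05 s, during which the arm holds its last target. There are 200 camera calls.

TASK

A new roll of labels lies in the unwinder's cradle, but the sliding side guide still stands too far out for its width. Roll the knurled adjuster wheel under a fingertip laid on its top until the pointer on the sliding guide stands opposite the tip of the gauge lug on the scale bar, then lift clear and leave it so. Work the guide only by its wheel: do not touch the guide or the labels, do not squeeze the roll between the cheeks, lift nothing, and leave the things round the unwinder where they are.

Things in the scene. Friction and masses are not known exactly. Their poses are not given: they have to be found in the camera images.
- unwinder: Label unwinder: fixed base plate 200 x 192 mm, 12 mm high. Stands on a white riser board, 136 mm above the bench; origin on the board: plate x -104..+96, y -106..+86 mm; x points from adjuster (front) to roll (rear), y from sliding guide to fixed cheek. Fixed cheek: inner face at y +62, 80 mm high. Scale bar along y at x -40..-16, top 61 mm up.
- adjuster: Knurled steel adjuster wheel, 60 mm diameter, 16 mm wide, upright in a bracket of two dark uprights (62 mm high, unwinder x -92..-60, y -4..+44 mm), axle along the unwinder's x, 45 mm above the riser. Origin: its centre; the body turns. It stays where it is left; drag at the rim 0.7 N; friction with the fingertip 0.5 or more: 4 to 10 N of press on its top is enough. The axle does not give.
- wheel_top (a point): Highest point of the wheel's rim, mid-width, 75 mm above the riser, 13 mm above the uprights, free above; fixed to the unwinder, with its axes. Rolling the wheel's top toward the unwinder's +y drives the guide (by pinion and rack) to +y and closes the gap; the other way opens it. 2.5 mm along the rim move the guide 1 mm.
- guide: Sliding side guide: aluminium cheek 80 mm high on a slide block, with a steel rack (top 65 mm high, unwinder x -51..-43 mm) running along y behind the wheel bracket. Origin: at board height in the plane of the cheek's inner face, at unwinder x = 0. Travels from unwinder y -43 (gap between cheeks 105 mm) to +13 mm (49 mm); starts with a gap of 85 to 105 mm. Not to be touched.
- pointer_tip (a point): Tip of the small dark steel pointer on the guide's rack, above the scale bar, 66 mm above the riser, in the plane of the sliding cheek's inner face; it points to the unwinder's +x (toward the roll). The pointer's top is 68 mm high.
- gauge_tip (a point): Tip of the dark pointed gauge lug screwed to the rear edge of the scale bar, 65 mm above the riser, at unwinder y +6 mm, pointing to -x; axes as the unwinder's. The guide is set when pointer tip and lug tip face each other (same y along the unwinder; 2 mm stay between them in x): the gap is then 56 mm for the 52 mm wide roll.
- label_roll: Loose roll of white labels, 72 mm diameter, 52 mm wide, lying in the cradle with its axis along the unwinder's y, 1 to 2 mm from the fixed cheek. Origin: centre of its end face at the fixed cheek, 59 mm above the riser; from there it extends 52 mm to the unwinder's -y. Top 95 mm above the riser. Not to be touched.
- cutter: Yellow snap-blade box cutter lying on the riser beside the unwinder, 18 x 172 x 20 mm. Origin: centre of its underside. Leave alone.
- terminal: Black handheld terminal lying face up on the riser beside the unwinder, 149 x 72 x 23 mm. Origin: centre of its underside. Leave alone.
- spare_roll: A second roll of white labels, 72 mm in diameter, 52 mm high, standing on its end on the riser beside the unwinder. Origin: centre of its underside. Leave alone.

How it is judged:
On the way:
1. the fingertip, on the wheel, has rolled the guide to within 18 mm of the gauge lug (contact force between the fingers and adjuster above 0.5 N and y of pointer_tip in the frame of gauge_tip above -0.018 m), for 0.1 s.
At the end, for the whole second after the job is handed in: The pointer tip stands within 2 mm of the gauge lug's tip along the unwinder's width (gap 54 to 58 mm), the guide is at rest, and the roll still lies in the cradle by the fixed cheek (y of pointer_tip in the frame of gauge_tip between -0.002 and 0.002 m and linear speed of guide below 0.003 m/s and y of label_roll in the frame of unwinder between 0.055 and 0.065 m and z of label_roll in the frame of unwinder between 0.055 and 0.067 m); the robot touches nothing.
It fails at once if the robot touches the sliding guide (more than 1 N) (contact force between any of the fingers, the arm and guide above 1 N).
It fails at once if the robot touches the label roll in the cradle (more than 1 N), or the roll leaves the cradle (contact force between any of the fingers, the arm and label_roll above 1 N or z of label_roll in the frame of unwinder above 0.075 m).
It fails at once if the roll is squeezed by the guide (more than 5 N) (contact force between guide and label_roll above 5 N).
It fails at once if the box cutter, the handheld terminal or the spare roll is moved more than 10 mm (distance of any of cutter, terminal, spare_roll from where it was at the start of the episode above 0.01 m).
It also fails if it takes over 51 s, if anything falls off the work surface, if the arm or the gripper's body presses on something with over 40 N, if the wrist force passes 120 N, or if a joint passes its speed limit or range.

## Working session

There is one attempt and no reset: what is moved stays moved. The work goes in short steps, Python scripts to look and compute and a shell command to move; the robot and the scene stay as the last step left them, time stands still between calls to the robot, and variables do not carry over. Pictures are saved under pics/ and viewed, at most 10 in all, crops included, and the job is handed in when it is done.

```bash
ls; mkdir -p pics; cat > h.py <<'E'
import numpy as np,cv2
from cell import bot
from scipy.spatial.transform import Rotation as R
def world(cam,px,depth=None,z=None):
    p=bot.camera_params(cam);K=np.array(p["camera_matrix"]);T=np.array(p["T"])
    u,v=px
    d=np.array([(u-K[0,2])/K[0,0],-(v-K[1,2])/K[1,1],-1.])
    if z is not None:
        w=T[:3,:3]@d; return T[:3,3]+w*(z-T[2,3])/w[2]
    return T[:3,:3]@(d*depth)+T[:3,3]
E
python3 - <<'E'
from h import *
s=bot.read_state();print({k:np.round(v,3).tolist() for k,v in s.items()})
for c in("scene","top"):
    im,d=bot.grab_frame(c);cv2.imwrite(f"pics/{c}0.png",im[:,:,::-1]);np.save(f"{c}_d.npy",d)
    p=bot.camera_params(c);print(c,np.round(p["T"],3).tolist(),np.round(p["camera_matrix"],1).tolist(),[k for k in p])
    for n in("wheel_top","pointer_tip","gauge_tip","unwinder","label_roll","guide"):
        for r in bot.spot_point(c,n)[:2]:
            u,v=r["at"];dd=d[int(round(v)),int(round(u))]
            print(c,n,np.round(r["at"],1),round(r["confidence"],2),np.round(world(c,(u,v),dd),4))
E
```

```text
pics
{'time_s': 0.0, 'qpos': [-1.22, 0.508, -0.238, 1.501, 0.126, 1.149, -0.155], 'joint_vel': [-0.001, 0.0, 0.002, 0.002, 0.0, -0.001, -0.001], 'tau': [-0.0, -62.059, -2.187, -24.965, 0.013, 0.012, -0.0], 'eef_pos': [0.151, 0.606, 0.255], 'ee_rot': [-0.384, -3.118, 0.003], 'contact_force': [0.682, 0.493, -0.051], 'torque': [-0.036, -0.049, -0.012], 'grasp_force': 0.0, 'finger_gap': 0.085}
scene [[0.791, 0.42, -0.445, 0.132], [-0.611, 0.53, -0.588, -0.547], [-0.011, 0.737, 0.676, 0.805], [0.0, 0.0, 0.0, 1.0]] [[452.2, 0.0, 249.7], [0.0, 452.2, 191.6], [0.0, 0.0, 1.0]] ['camera_matrix', 'T']
scene wheel_top [223.1 186.3] 0.82 [0.493  0.016  0.2089]
scene pointer_tip [259.6 193. ] 0.87 [ 0.5457 -0.0337  0.1967]
scene gauge_tip [246.7 178.3] 0.97 [0.5539 0.0192 0.1949]
scene unwinder [262.3 203.3] 0.76 [ 0.5311 -0.0603  0.1972]
scene label_roll [262.1 158.4] 0.94 [0.5972 0.0227 0.2236]
scene guide [269.1 212.7] 0.8 [ 0.5312 -0.0811  0.1878]
top [[0.027, 0.992, -0.127, 0.447], [-1.0, 0.027, -0.002, -0.025], [0.002, 0.127, 0.992, 1.072], [0.0, 0.0, 0.0, 1.0]] [[435.9, 0.0, 249.4], [0.0, 435.9, 188.0], [0.0, 0.0, 1.0]] ['camera_matrix', 'T']
top wheel_top [225.8 218.6] 0.63 [0.4955 0.0214 0.2101]
top pointer_tip [258.2 196.7] 0.94 [ 0.5423 -0.0418  0.1956]
top pointer_tip [163.2 157.2] 0.47 [0.62   0.1562 0.1866]
top gauge_tip [236.9 192.2] 0.87 [0.5494 0.0013 0.2032]
top unwinder [242.6 187.7] 0.75 [ 0.5662 -0.0088  0.1458]
top label_roll [212.3 157.2] 0.87 [0.6141 0.0509 0.2303]
top label_roll [257.6 196.1] 0.28 [ 0.5433 -0.0405  0.1979]
top guide [254.6 188.3] 0.85 [ 0.5655 -0.0346  0.1465]
```

```bash
python3 -c "
import cv2
a=cv2.imread('pics/top0.png');b=cv2.imread('pics/scene0.png')
cv2.imwrite('pics/t1.png',cv2.resize(a[110:280,130:350],None,fx=3.5,fy=3.5,interpolation=2))
cv2.imwrite('pics/s1.png',cv2.resize(b[100:270,150:370],None,fx=3.5,fy=3.5,interpolation=2))"
```

```text
(no output)
```

View pics/t1.png

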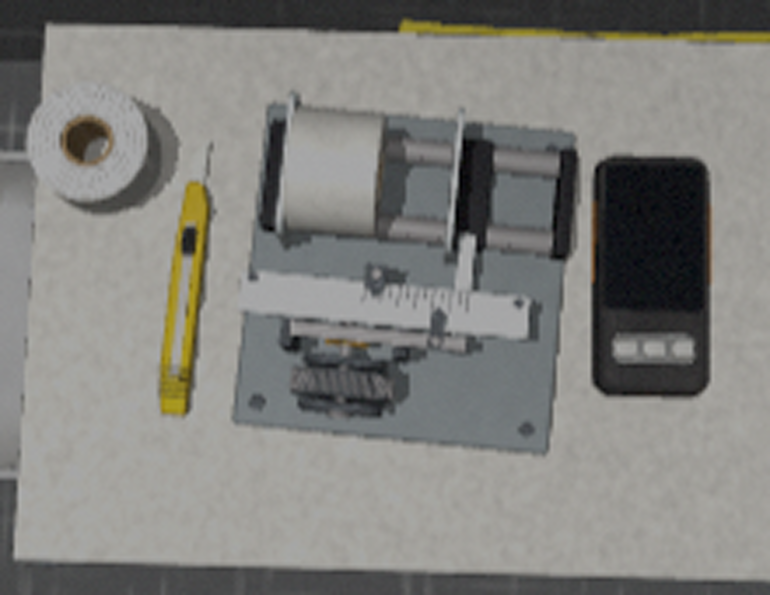

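View pics/s1.png

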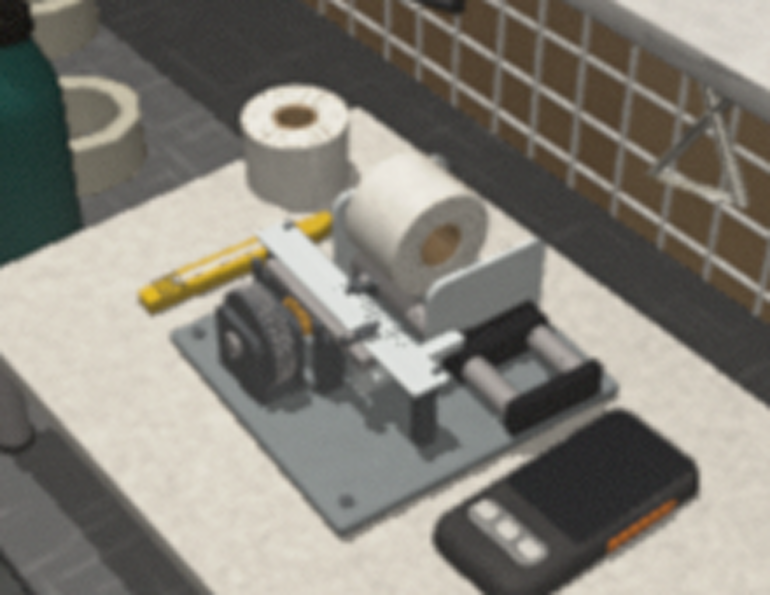

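View pics/top0.png

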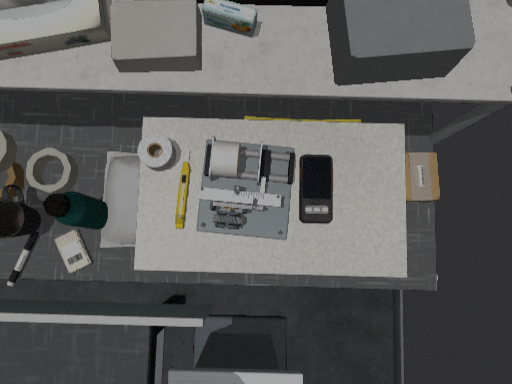

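```bash
cat > m.py <<'E'
from h import *
def cloud(c,d):
    p=bot.camera_params(c);K=np.array(p["camera_matrix"]);T=np.array(p["T"])
    v,u=np.mgrid[:384,:512]
    P=np.stack([(u-K[0,2])/K[0,0]*d,-(v-K[1,2])/K[1,1]*d,-d],-1)
    return P@T[:3,:3].T+T[:3,3]
E
python3 - <<'E'
from m import *
z={"wheel_top":.211,"pointer_tip":.202,"gauge_tip":.201}
for c in("scene","top"):
    bot.grab_frame(c)
    for n in z:
        r=bot.spot_point(c,n)[0];print(c,n,np.round(world(c,r["at"],z=z[n]),4))
d=np.load("top_d.npy");P=cloud("top",d)
m=(abs(P[...,0]-.55)<.2)&(abs(P[...,1])<.2)&(d>0)
b=P[m&(abs(P[...,2]-.137)<.004)];print("board z",np.median(b[:,2]))
r=bot.cut_out("top","unwinder")[0];q=P[r["pixels"]&(d>0)];print(r["confidence"],r["extent"],np.percentile(q[:,2],[5,25,50,95]))
# white scale bar z~.197 / plate z~.148
pl=P[m&(abs(P[...,2]-.148)<.004)&(P[...,1]<.09)&(P[...,1]>-.13)]
rc=cv2.minAreaRect((pl[:,:2]*1000).astype(np.float32));print("plate",len(pl),rc)
im=cv2.imread("pics/top0.png");g=P[m&(abs(P[...,2]-.197)<.005)&(im.min(2)>170)]
print("bar",len(g),cv2.minAreaRect((g[:,:2]*1000).astype(np.float32)),im[192,250])
# plate front corners & edges from crop pixels
f=lambda x,y:world("top",(130+x/3.5,110+y/3.5),z=.148)
A,B,C,D=f(235,422),f(548,452),f(577,130),f(268,103)
for X in(A,B,C,D):print(np.round(X,4))
print("yaw y-axis",np.degrees(np.arctan2(*(A-B)[:2])),np.degrees(np.arctan2(*(D-C)[:2])))
s=bot.read_state();print(np.round(R.from_rotvec(s["ee_rot"]).as_matrix(),3).tolist())
E
```

```text
scene wheel_top [0.4962 0.0242 0.211 ]
scene pointer_tip [ 0.5426 -0.036   0.202 ]
scene gauge_tip [0.5389 0.0067 0.201 ]
top wheel_top [0.4988 0.0242 0.211 ]
top pointer_tip [ 0.5431 -0.038   0.202 ]
top gauge_tip [0.552  0.0051 0.201 ]
board z 0.1355084572836216
0.66 [199.1, 137.5, 94.7, 100.7] [0.14492572 0.14697674 0.14923733 0.20314491]
plate 4062 ((563.3442993164062, -25.238632202148438), (211.8319549560547, 199.87673950195312), 85.86868286132812)
bar 0 ((0.0, 0.0), (0.0, 0.0), 0.0) [148 146 145]
[0.4722 0.0843 0.148 ]
[ 0.4593 -0.1046  0.148 ]
[ 0.6574 -0.1193  0.148 ]
[0.6692 0.0722 0.148 ]
yaw y-axis 3.9021805729238745 3.538475201381167
[[-0.97, 0.242, 0.0], [0.242, 0.97, -0.0], [-0.0, -0.0, -1.0]]
```

```bash
python3 -m handwheel '[{"grip":-1,"translation":[0,0,-1],"spin":-0.84},{"grip":-1,"translation":[0,0,-1],"spin":-0.84},{"grip":-1,"translation":[0,0,-1],"spin":-0.84},{"grip":-1,"translation":[-0.6,-0.9,0],"spin":0},{"grip":-1,"translation":[-0.6,-0.9,0],"spin":0},{"grip":-1,"translation":[-0.6,-0.9,0],"spin":0},{"grip":-1,"translation":[-0.6,-0.9,0],"spin":0},{"grip":-1,"translation":[-0.6,-0.9,0],"spin":0},{"grip":-1,"translation":[-0.6,-0.9,0],"spin":0},{"grip":-1,"translation":[-0.6,-0.9,0],"spin":0},{"grip":-1,"translation":[-0.6,-0.9,0],"spin":0},{"grip":-1,"translation":[0,0,0],"spin":0}]'
cat > w.py <<'E'
from h import *
import sys
tx,ty=map(float,sys.argv[1:3])
s=bot.read_state();M=R.from_rotvec(s["ee_rot"]).as_matrix()
print(round(s["time_s"],2),np.round(s["eef_pos"],4),"F",np.round(s["contact_force"],2),"gap",s["finger_gap"],"tool y",np.round(M[:,1],3),"tool z",np.round(M[:,2],3))
d=np.array([tx,ty,s["eef_pos"][2]])-s["eef_pos"];print("units to go",np.round(M.T@d/.03,2))
E
python3 w.py 0.4955 0.011
```

```text
time_s: 2.15
eef_pos: [0.2842, 0.3753, 0.3466]
ee_rot: [0.121, 3.137, -0.004]
contact_force: [0.6, -0.9, -1.5]
finger_gap: 0.0
grasp_force: 0.0
2.15 [0.2842 0.3753 0.3466] F [ 0.58 -0.87 -1.5 ] gap 4.4088988561472253e-05 tool y [ 0.077  0.997 -0.003] tool z [ 0.003 -0.003 -1.   ]
units to go [ -7.96 -11.57   0.05]
```

```bash
python3 -m handwheel '[{"grip":-1,"translation":[-0.72,-1,0],"spin":0},{"grip":-1,"translation":[-0.72,-1,0],"spin":0},{"grip":-1,"translation":[-0.72,-1,0],"spin":0},{"grip":-1,"translation":[-0.72,-1,0],"spin":0},{"grip":-1,"translation":[-0.72,-1,0],"spin":0},{"grip":-1,"translation":[-0.72,-1,0],"spin":0},{"grip":-1,"translation":[-0.72,-1,0],"spin":0},{"grip":-1,"translation":[-0.72,-1,0],"spin":0},{"grip":-1,"translation":[-0.72,-1,0],"spin":0},{"grip":-1,"translation":[-0.72,-1,0],"spin":0},{"grip":-1,"translation":[-0.72,-1,0],"spin":0},{"grip":-1,"translation":[0,0,0],"spin":0}]'
python3 w.py 0.4955 0.011
```

```text
time_s: 3.15
eef_pos: [0.4974, 0.0281, 0.3461]
ee_rot: [0.123, 3.137, -0.006]
contact_force: [-0.4, -0.5, 0.8]
finger_gap: -0.0
grasp_force: 0.0
3.15 [0.4974 0.0281 0.3461] F [-0.44 -0.52  0.8 ] gap -3.5749916268265377e-06 tool y [ 0.078  0.997 -0.004] tool z [ 0.002 -0.004 -1.   ]
units to go [ 0.02 -0.57  0.  ]
```

```bash
python3 -m handwheel '[{"grip":-1,"translation":[0,-0.57,0.9],"spin":0},{"grip":-1,"translation":[0,0,0.9],"spin":0},{"grip":-1,"translation":[0,0,0.9],"spin":0.1},{"grip":-1,"translation":[0,0,0],"spin":0}]'
python3 w.py 0.4955 0.011
python3 - <<'E'
from h import *
o=[]
for c,(x,y) in(("scene",(180,100)),("top",(170,150))):
    im,d=bot.grab_frame(c);o.append(cv2.resize(im[y:y+140,x:x+110,::-1],None,fx=3.6,fy=4*.9,interpolation=2))
cv2.imwrite("pics/a.png",np.hstack(o))
E
```

```text
time_s: 3.48
eef_pos: [0.4909, 0.0184, 0.2611]
ee_rot: [-0.12, -3.132, 0.001]
contact_force: [-1.1, -1.1, -0.2]
finger_gap: 0.0004
grasp_force: 0.0
3.48 [0.4909 0.0184 0.2611] F [-1.13 -1.07 -0.22] gap 0.000358384967476972 tool y [ 0.076  0.997 -0.001] tool z [-0.008 -0.001 -1.   ]
units to go [-0.17 -0.23 -0.  ]
```

View pics/a.png

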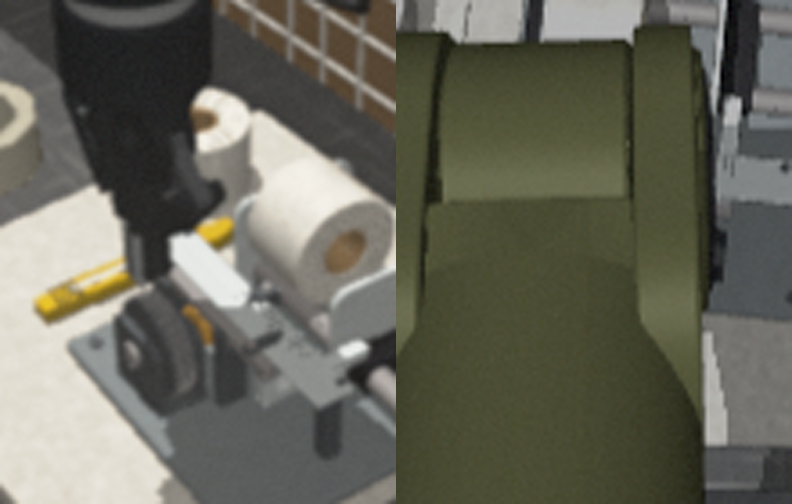

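```bash
python3 -m handwheel '[{"grip":-1,"translation":[0,0,0],"spin":0},{"grip":-1,"translation":[-0.05,-0.15,0.2],"spin":0},{"grip":-1,"translation":[0,0,0],"spin":0},{"grip":-1,"translation":[0,0,0],"spin":0}]'
python3 w.py 0.4955 0.011
python3 -m handwheel '[{"grip":-1,"translation":[0,0,0.12],"spin":0},{"grip":-1,"translation":[0,0,0],"spin":0},{"grip":-1,"translation":[0,0,0],"spin":0}]'
python3 w.py 0.4955 0.011
```

```text
time_s: 3.92
eef_pos: [0.4949, 0.0134, 0.2598]
ee_rot: [0.12, 3.138, -0.0]
contact_force: [-0.0, 0.1, 1.1]
finger_gap: 0.0001
grasp_force: 0.0
3.92 [0.4949 0.0134 0.2598] F [-0.   0.1  1.1] gap 5.717204226472085e-05 tool y [ 0.076  0.997 -0.   ] tool z [ 0.001 -0.    -1.   ]
units to go [-0.03 -0.08  0.  ]
time_s: 4.17
eef_pos: [0.4945, 0.0138, 0.2556]
ee_rot: [-0.119, -3.139, -0.0]
contact_force: [0.1, 0.2, -0.2]
finger_gap: -0.0006
grasp_force: 0.0
4.17 [0.4945 0.0138 0.2556] F [ 0.07  0.22 -0.18] gap -0.0005668107146311657 tool y [0.076 0.997 0.   ] tool z [-0.  0. -1.]
units to go [-0.04 -0.09 -0.  ]
```

```bash
python3 -m handwheel '[{"grip":-1,"translation":[-0.03,-0.1,0.15],"spin":0},{"grip":-1,"translation":[0,0,0],"spin":0},{"grip":-1,"translation":[0,0,0],"spin":0}]'
python3 -m handwheel '[{"grip":-1,"translation":[0,0,0.1],"spin":0},{"grip":-1,"translation":[0,0,0],"spin":0},{"grip":-1,"translation":[0,0,0],"spin":0}]'
python3 w.py 0.4955 0.011
```

```text
time_s: 4.42
eef_pos: [0.4951, 0.0104, 0.2509]
ee_rot: [-0.12, -3.139, 0.0]
contact_force: [0.9, -0.4, -0.1]
finger_gap: -0.0003
grasp_force: 0.0
time_s: 4.67
eef_pos: [0.4952, 0.0107, 0.248]
ee_rot: [-0.119, -3.139, 0.0]
contact_force: [0.5, 0.1, 0.3]
finger_gap: -0.0002
grasp_force: 0.0
4.67 [0.4952 0.0107 0.248 ] F [0.45 0.08 0.32] gap -0.00021941105721124142 tool y [ 0.076  0.997 -0.   ] tool z [-0. -0. -1.]
units to go [-0.01  0.01 -0.  ]
```

```bash
python3 -m handwheel '[{"grip":-1,"translation":[0,0,0.1],"spin":0},{"grip":-1,"translation":[0,0,0],"spin":0},{"grip":-1,"translation":[0,0,0],"spin":0}]'
```

```text
time_s: 4.92
eef_pos: [0.4951, 0.0107, 0.245]
ee_rot: [-0.119, -3.139, 0.0]
contact_force: [-0.8, -0.3, -0.2]
finger_gap: 0.0001
grasp_force: 0.0
```

```bash
python3 -m handwheel '[{"grip":-1,"translation":[0,0,0.2],"spin":0},{"grip":-1,"translation":[0,0,0],"spin":0},{"grip":-1,"translation":[0,0,0],"spin":0}]'; python3 -m handwheel '[{"grip":-1,"translation":[0,0,0.08],"spin":0},{"grip":-1,"translation":[0,0,0],"spin":0},{"grip":-1,"translation":[0,0,0],"spin":0}]'
```

```text
time_s: 5.17
eef_pos: [0.495, 0.0106, 0.2388]
ee_rot: [-0.119, -3.138, 0.0]
contact_force: [-0.2, 0.1, -0.0]
finger_gap: 0.0003
grasp_force: 0.0
time_s: 5.42
eef_pos: [0.4952, 0.0106, 0.2367]
ee_rot: [-0.119, -3.139, 0.0]
contact_force: [0.7, -0.6, 0.0]
finger_gap: -0.0001
grasp_force: 0.0
```

```bash
python3 -m handwheel '[{"grip":-1,"translation":[0,0,0.05],"spin":0},{"grip":-1,"translation":[0,0,0],"spin":0},{"grip":-1,"translation":[0,0,0],"spin":0}]'
```

```text
time_s: 5.67
eef_pos: [0.4954, 0.0106, 0.2356]
ee_rot: [0.119, 3.139, -0.0]
contact_force: [-0.3, -1.1, 3.5]
finger_gap: 0.0004
grasp_force: 1.4
```

```bash
python3 -m handwheel '[{"grip":-1,"translation":[0,0,0.02],"spin":0},{"grip":-1,"translation":[0,0,0],"spin":0}]';  python3 -m handwheel '[{"grip":-1,"translation":[0,0.15,0],"spin":0},{"grip":-1,"translation":[0,0.15,0],"spin":0},{"grip":-1,"translation":[0,0,0],"spin":0}]'
cat > p.py <<'E'
from h import *
im,d=bot.grab_frame("scene");cv2.imwrite("pics/last.png",im[:,:,::-1])
ux=np.array([.998,-.066]);uy=np.array([.066,.998])
W={}
for n,z in(("pointer_tip",.202),("gauge_tip",.201)):
    for r in bot.spot_point("scene",n)[:1]:
        w=world("scene",r["at"],z=z);W[n]=w;print(n,np.round(r["at"],1),round(r["confidence"],2),np.round(w,4))
e=(W["pointer_tip"]-W["gauge_tip"])[:2];print("pointer rel gauge: x %.1f y %.1f mm"%(e@ux*1e3,e@uy*1e3))
E
python3 p.py
```

```text
time_s: 5.83
eef_pos: [0.4955, 0.0104, 0.2354]
ee_rot: [0.12, 3.138, -0.0]
contact_force: [-2.6, -0.2, 7.2]
finger_gap: -0.0002
grasp_force: 3.7
time_s: 6.08
eef_pos: [0.4962, 0.0204, 0.2359]
ee_rot: [0.118, 3.138, 0.001]
contact_force: [-3.8, 1.1, 12.0]
finger_gap: 0.0
grasp_force: 6.3
pointer_tip [259.4 191.1] 0.97 [ 0.5452 -0.0336  0.202 ]Traceback (most recent call last):
  File "p.py", line 8, in <module>
    e=(W["pointer_tip"]-W["gauge_tip"])[:2];print("pointer rel gauge: x %.1f y %.1f mm"%(e@ux*1e3,e@uy*1e3))
                        ~^^^^^^^^^^^^^
KeyError: 'gauge_tip'
```

```bash
python3 -m handwheel '[{"grip":-1,"translation":[0,0.15,-0.015],"spin":0},{"grip":-1,"translation":[0,0.15,0],"spin":0},{"grip":-1,"translation":[0,0,0],"spin":0}]'
python3 - <<'E'
from h import *
im,d=bot.grab_frame("scene")
for n in("pointer_tip","gauge_tip"):print(n,[(np.round(r["at"],1),r["confidence"]) for r in bot.spot_point("scene",n)])
cv2.imwrite("pics/b.png",cv2.resize(im[140:230,200:310,::-1],None,fx=6,fy=6,interpolation=2))
E
```

```text
time_s: 6.48
eef_pos: [0.4968, 0.0296, 0.2358]
ee_rot: [0.118, 3.138, 0.001]
contact_force: [-1.5, 2.0, 8.1]
finger_gap: 0.0002
grasp_force: 3.9
pointer_tip [(array([257.5, 189. ]), 0.95)]
gauge_tip [(array([244.8, 181. ]), 0.81)]
```

View pics/b.png

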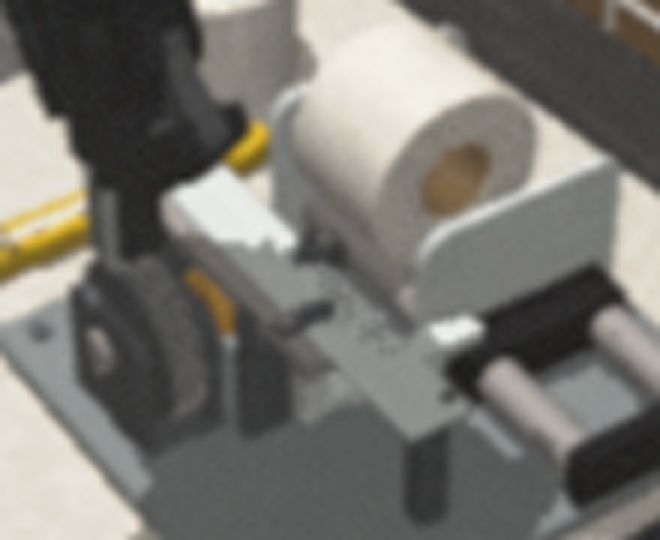

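```bash
python3 -m handwheel '[{"grip":-1,"translation":[0,0,-0.3],"spin":0},{"grip":-1,"translation":[0,0,0],"spin":0},{"grip":-1,"translation":[0,-0.7,0],"spin":0},{"grip":-1,"translation":[0,0,0],"spin":0},{"grip":-1,"translation":[0,0,0.3],"spin":0},{"grip":-1,"translation":[0,0,0],"spin":0},{"grip":-1,"translation":[0,0.15,0],"spin":0},{"grip":-1,"translation":[0,0,0],"spin":0}]'
```

```text
time_s: 7.3
eef_pos: [0.4961, 0.0127, 0.2356]
ee_rot: [0.119, 3.138, 0.0]
contact_force: [-0.6, -2.5, 8.4]
finger_gap: 0.0002
grasp_force: 4.6
```

```bash
python3 -m handwheel '[{"grip":-1,"translation":[0,0.17,0],"spin":0},{"grip":-1,"translation":[0,0.17,0],"spin":0},{"grip":-1,"translation":[0,0.17,0],"spin":0},{"grip":-1,"translation":[0,0.17,0],"spin":0},{"grip":-1,"translation":[0,0,0],"spin":0}]'
python3 -m handwheel '[{"grip":-1,"translation":[0,0,-0.3],"spin":0},{"grip":-1,"translation":[0,0,0],"spin":0},{"grip":-1,"translation":[0,-0.83,0],"spin":0},{"grip":-1,"translation":[0,0,0],"spin":0},{"grip":-1,"translation":[0,0,0.3],"spin":0},{"grip":-1,"translation":[0,0,0],"spin":0}]'; python3 p.py
```

```text
time_s: 7.72
eef_pos: [0.4975, 0.0344, 0.2351]
ee_rot: [0.116, 3.138, 0.002]
contact_force: [0.5, 1.7, 4.2]
finger_gap: -0.0001
grasp_force: 2.7
time_s: 8.22
eef_pos: [0.4954, 0.0068, 0.2345]
ee_rot: [0.121, 3.138, -0.001]
contact_force: [0.4, -2.1, 4.4]
finger_gap: -0.0001
grasp_force: 2.5
pointer_tip [253.2 189.1] 0.59 [ 0.5392 -0.0214  0.202 ]
gauge_tip [237.7 149.2] 0.74 [0.5937 0.1037 0.201 ]
pointer rel gauge: x -46.1 y -128.4 mm
```

```bash
python3 -m handwheel '[{"grip":-1,"translation":[0,0.17,0],"spin":0},{"grip":-1,"translation":[0,0.17,0],"spin":0},{"grip":-1,"translation":[0,0.17,0],"spin":0},{"grip":-1,"translation":[0,0.17,0],"spin":0},{"grip":-1,"translation":[0,0.17,0],"spin":0},{"grip":-1,"translation":[0,0,0],"spin":0}]'
python3 -m handwheel '[{"grip":-1,"translation":[0,0,-0.3],"spin":0},{"grip":-1,"translation":[0,0,0],"spin":0},{"grip":-1,"translation":[0,-0.8,0],"spin":0},{"grip":-1,"translation":[0,0,0],"spin":0},{"grip":-1,"translation":[0,0,0],"spin":0}]'
python3 - <<'E'
from h import *
im,d=bot.grab_frame("scene")
for n in("pointer_tip","gauge_tip"):print(n,[(np.round(r["at"],1),r["confidence"]) for r in bot.spot_point("scene",n)])
cv2.imwrite("pics/c.png",cv2.resize(im[160:220,215:295,::-1],None,fx=9,fy=9,interpolation=2))
E
```

```text
time_s: 8.87
eef_pos: [0.4969, 0.0352, 0.235]
ee_rot: [-0.115, -3.139, -0.002]
contact_force: [0.4, 1.2, 3.5]
finger_gap: 0.0001
grasp_force: 2.2
time_s: 9.28
eef_pos: [0.4948, 0.0077, 0.2441]
ee_rot: [-0.124, -3.139, 0.001]
contact_force: [-0.6, -0.1, -0.0]
finger_gap: -0.0
grasp_force: 0.0
pointer_tip [(array([249.6, 182.9]), 0.78)]
gauge_tip [(array([249.9, 181.6]), 0.91)]
```

View pics/c.png

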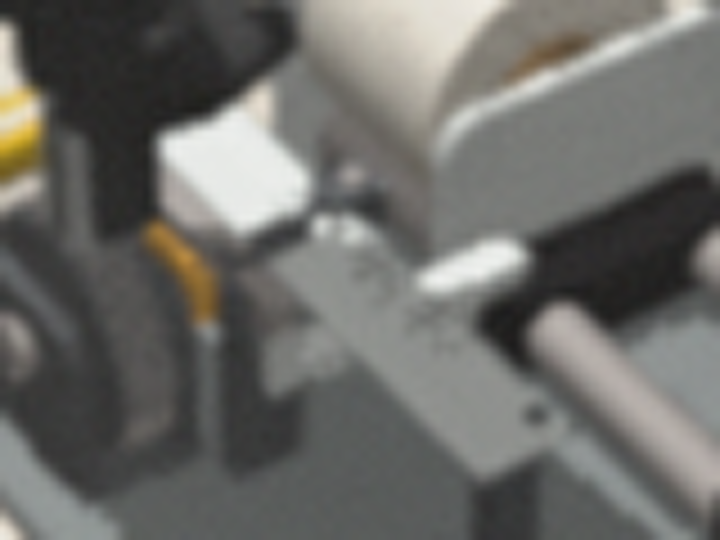

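```bash
python3 -m handwheel '[{"grip":-1,"translation":[0,0,-1],"spin":0},{"grip":-1,"translation":[0,0,-1],"spin":0},{"grip":-1,"translation":[0,1,0],"spin":0},{"grip":-1,"translation":[0,1,0],"spin":0},{"grip":-1,"translation":[0,1,0],"spin":0},{"grip":-1,"translation":[0,1,0],"spin":0},{"grip":-1,"translation":[0,1,0],"spin":0},{"grip":-1,"translation":[0,1,0],"spin":0},{"grip":-1,"translation":[0,1,0],"spin":0},{"grip":-1,"translation":[0,1,0],"spin":0},{"grip":-1,"translation":[0,0,0],"spin":0},{"grip":-1,"translation":[0,0,0],"spin":0}]'
cat > q.py <<'E'
from h import *
ux=np.array([.998,-.066]);uy=np.array([.066,.998]);o=[]
for c,(x,y) in(("scene",(225,150)),("top",(200,140))):
    A={"pointer_tip":[],"gauge_tip":[]}
    for k in range(4):
        im,d=bot.grab_frame(c);o.append(im.astype(float)) 
        for n,z in(("pointer_tip",.202),("gauge_tip",.201)):
            r=bot.spot_point(c,n)
            if r: A[n].append([*r[0]["at"],r[0]["confidence"],*world(c,r[0]["at"],z=z)[:2]])
    for n in A:print(c,n,np.round(A[n],3).tolist())
    e=np.median(A["pointer_tip"],0)[3:]-np.median(A["gauge_tip"],0)[3:];print("rel x %.1f y %.1f mm"%(e@ux*1e3,e@uy*1e3))
f=[np.mean(o[:4],0),np.mean(o[4:],0)];np.save("avg.npy",f)
cr=[cv2.resize(np.clip(i[y:y+60,x:x+50,::-1]*1.1,0,255).astype(np.uint8),None,fx=8,fy=8,interpolation=2) for i,(x,y) in zip(f,((230,155),(215,165)))]
import sys;cv2.imwrite(sys.argv[1],np.hstack(cr));print(bot.read_state()["time_s"],bot.read_state()["eef_pos"])
E
python3 q.py pics/d.png
```

```text
time_s: 10.43
eef_pos: [0.5125, 0.2511, 0.3035]
ee_rot: [-0.112, -3.138, -0.0]
contact_force: [-0.4, -0.0, -0.1]
finger_gap: -0.0
grasp_force: 0.0
scene pointer_tip [[249.3, 185.8, 0.58, 0.539, -0.009], [251.0, 182.6, 0.94, 0.548, -0.003], [251.5, 187.2, 0.92, 0.54, -0.015], [254.9, 183.4, 0.66, 0.552, -0.01]]
scene gauge_tip [[246.0, 179.5, 0.71, 0.546, 0.011], [247.1, 181.7, 0.75, 0.544, 0.005], [249.7, 184.5, 0.78, 0.543, -0.005], [246.4, 182.1, 0.79, 0.542, 0.005]]
rel x 1.4 y -14.0 mm
top pointer_tip [[243.0, 197.7, 0.96, 0.539, -0.011], [241.2, 194.2, 0.94, 0.546, -0.007], [241.0, 195.5, 0.76, 0.543, -0.007], [241.3, 194.4, 0.73, 0.545, -0.008]]
top gauge_tip [[236.7, 192.3, 0.71, 0.549, 0.002], [235.2, 192.6, 0.62, 0.549, 0.005], [234.4, 193.1, 0.9, 0.548, 0.006], [235.5, 193.2, 0.59, 0.548, 0.004]]
rel x -3.2 y -12.2 mm
11.6333 [0.51334995 0.24848429 0.30413098]
```

View pics/d.png

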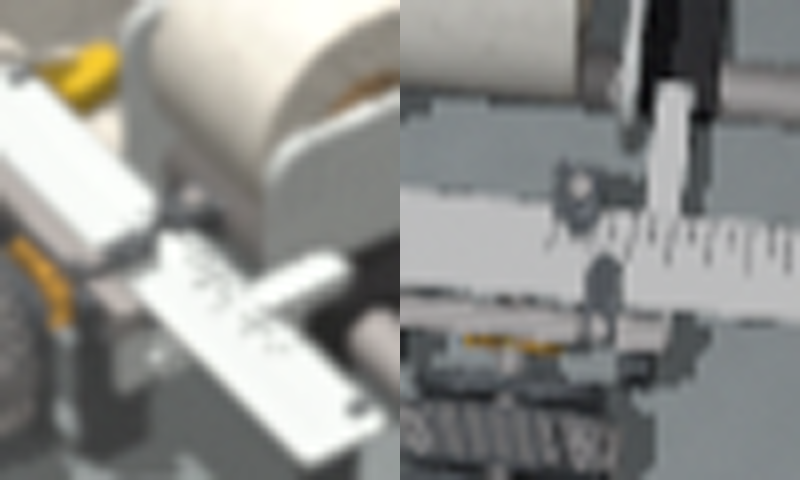

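```bash
cat > ov.py <<'E'
from h import *
import sys
O=np.array([.5692,-.0072]);ux=np.array([.9977,-.068]);uy=np.array([.068,.9977])
def proj(c,x,y,z):
    p=bot.camera_params(c);K=np.array(p["camera_matrix"]);T=np.array(p["T"])
    w=O+ux*x/1e3+uy*y/1e3;q=T[:3,:3].T@(np.array([*w,.136+z/1e3])-T[:3,3])
    return np.array([K[0,2]-K[0,0]*q[0]/q[2],K[1,2]+K[1,1]*q[1]/q[2]])
f=np.load("avg.npy");out=[]
for c,i,(x0,y0,w,h) in(("scene",f[0],(228,160,36,50)),("top",f[1],(222,168,36,50))):
    s=11
    g=cv2.resize(np.clip(i[y0:y0+h,x0:x0+w,::-1],0,255).astype(np.uint8),None,fx=s,fy=s,interpolation=cv2.INTER_CUBIC)
    for y,col in((6,(0,200,0)),(1,(200,0,0)),(-4,(0,0,255)),(-9,(200,0,200))):
        for xa,xb in((-48,-36),(-14,-2)):
            a,b=[tuple(int(v) for v in ((proj(c,x,y,65.5)-[x0,y0]+.5)*s)) for x in(xa,xb)]
            cv2.line(g,a,b,col,1)
    out.append(g)
cv2.imwrite(sys.argv[1],np.hstack(out))
E
python3 ov.py pics/e.png
```

```text
(no output)
```

View pics/e.png

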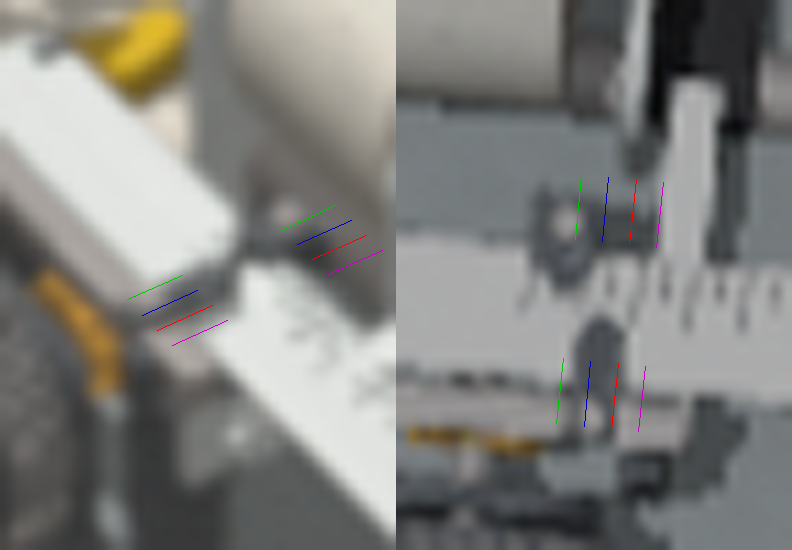

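```bash
python3 w.py 0.4957 0.0140; python3 -m handwheel '[{"grip":-1,"translation":[0,-0.98,0],"spin":0},{"grip":-1,"translation":[0,-0.98,0],"spin":0},{"grip":-1,"translation":[0,-0.98,0],"spin":0},{"grip":-1,"translation":[0,-0.98,0],"spin":0},{"grip":-1,"translation":[0,-0.98,0],"spin":0},{"grip":-1,"translation":[0,-0.98,0],"spin":0},{"grip":-1,"translation":[0,-0.98,0],"spin":0},{"grip":-1,"translation":[0,-0.98,0],"spin":0},{"grip":-1,"translation":[0,0,0.9],"spin":0},{"grip":-1,"translation":[0,0,0.9],"spin":0},{"grip":-1,"translation":[0,0,0],"spin":0},{"grip":-1,"translation":[0,0,0],"spin":0}]'; python3 w.py 0.4957 0.0140
```

```text
11.63 [0.5133 0.2485 0.3041] F [ 0.35 -0.04  0.44] gap -0.00029343543518309186 tool y [ 0.076  0.997 -0.   ] tool z [ 0. -0. -1.]
units to go [-0.01 -7.84  0.  ]
time_s: 12.63
eef_pos: [0.4949, 0.0141, 0.2497]
ee_rot: [-0.119, -3.137, 0.0]
contact_force: [-1.1, 0.0, 0.8]
finger_gap: -0.0001
grasp_force: 0.0
12.63 [0.4949 0.0141 0.2497] F [-1.09  0.04  0.76] gap -7.609056124436528e-05 tool y [ 0.076  0.997 -0.   ] tool z [-0.003 -0.    -1.   ]
units to go [-0.03  0.   -0.  ]
```

```bash
python3 -m handwheel '[{"grip":-1,"translation":[-0.03,0,0.35],"spin":0},{"grip":-1,"translation":[0,0,0],"spin":0},{"grip":-1,"translation":[0,0,0.14],"spin":0},{"grip":-1,"translation":[0,0,0],"spin":0}]'; python3 -m handwheel '[{"grip":-1,"translation":[0,0.14,0],"spin":0},{"grip":-1,"translation":[0,0.14,0],"spin":0},{"grip":-1,"translation":[0,0.14,0],"spin":0},{"grip":-1,"translation":[0,0,0],"spin":0},{"grip":-1,"translation":[0,0,0],"spin":0}]'
```

```text
time_s: 12.97
eef_pos: [0.4969, 0.0142, 0.2361]
ee_rot: [0.118, 3.138, 0.0]
contact_force: [0.1, -0.6, -0.4]
finger_gap: 0.0
grasp_force: 0.0
time_s: 13.38
eef_pos: [0.4976, 0.0273, 0.236]
ee_rot: [0.117, 3.138, 0.001]
contact_force: [-0.8, 0.6, 5.2]
finger_gap: 0.0001
grasp_force: 2.8
```

```bash
python3 -m handwheel '[{"grip":-1,"translation":[0,0,-1],"spin":0},{"grip":-1,"translation":[0,0,-1],"spin":0},{"grip":-1,"translation":[0,1,0],"spin":0},{"grip":-1,"translation":[0,1,0],"spin":0},{"grip":-1,"translation":[0,1,0],"spin":0},{"grip":-1,"translation":[0,1,0],"spin":0},{"grip":-1,"translation":[0,1,0],"spin":0},{"grip":-1,"translation":[0,1,0],"spin":0},{"grip":-1,"translation":[0,1,0],"spin":0},{"grip":-1,"translation":[0,1,0],"spin":0},{"grip":-1,"translation":[0,0,0],"spin":0},{"grip":-1,"translation":[0,0,0],"spin":0}]'
cp avg.npy avg1.npy; python3 q.py pics/f0.png; python3 ov.py pics/f.png
python3 - <<'E'
import numpy as np
a=np.load("avg1.npy")[1].mean(2);b=np.load("avg.npy")[1].mean(2)
for r in (145,150,155):
    print(r,"before",a[r,206:256].astype(int).tolist());print(r,"after ",b[r,206:256].astype(int).tolist())
E
```

```text
time_s: 14.38
eef_pos: [0.5149, 0.2677, 0.2946]
ee_rot: [-0.113, -3.138, 0.0]
contact_force: [-0.0, -0.8, -0.3]
finger_gap: -0.0003
grasp_force: 0.0
scene pointer_tip [[249.8, 184.2, 0.62, 0.543, -0.006], [248.7, 183.3, 0.87, 0.543, -0.002], [249.2, 183.0, 0.67, 0.544, -0.002]]
scene gauge_tip [[248.2, 180.5, 0.81, 0.548, 0.006], [249.4, 183.3, 0.58, 0.545, -0.002], [249.2, 180.8, 0.95, 0.549, 0.004], [243.8, 182.2, 0.85, 0.538, 0.008]]
rel x -2.9 y -7.5 mm
top pointer_tip [[183.4, 188.1, 0.71, 0.555, 0.109], [240.6, 196.6, 0.74, 0.541, -0.006], [242.9, 197.3, 0.77, 0.54, -0.011], [239.6, 197.4, 0.63, 0.539, -0.004]]
top gauge_tip [[232.5, 194.4, 0.96, 0.545, 0.01], [236.2, 193.4, 0.69, 0.547, 0.003], [234.5, 191.6, 0.58, 0.551, 0.006], [235.0, 194.0, 0.72, 0.546, 0.005]]
rel x -5.6 y -11.4 mm
15.5833 [0.51553562 0.26576973 0.29541165]
145 before [101, 78, 38, 37, 36, 66, 170, 149, 155, 152, 150, 150, 150, 147, 145, 146, 147, 145, 144, 146, 147, 146, 149, 147, 146, 146, 145, 144, 145, 145, 143, 141, 137, 101, 85, 116, 115, 115, 115, 112, 169, 120, 83, 72, 71, 71, 73, 76, 116, 115]
14
[... 513 characters left out ...]
, 37, 51, 137, 161, 170, 167, 167, 167, 168, 167, 167, 165, 164, 162, 163, 162, 164, 164, 161, 163, 165, 166, 167, 167, 168, 167, 165, 163, 160, 127, 68, 64, 77, 76, 85, 157, 162, 40, 15, 18, 18, 28, 36, 34, 36, 36, 33]
155 before [46, 42, 40, 41, 74, 165, 172, 171, 171, 171, 172, 171, 171, 171, 171, 171, 171, 172, 171, 171, 171, 171, 171, 171, 171, 172, 171, 172, 171, 171, 171, 162, 87, 76, 67, 64, 65, 67, 80, 169, 111, 24, 20, 17, 19, 39, 36, 39, 38, 41]
155 after  [44, 42, 40, 40, 75, 164, 170, 171, 170, 171, 170, 172, 171, 171, 170, 171, 170, 171, 171, 170, 170, 170, 171, 171, 170, 171, 171, 170, 171, 170, 170, 162, 88, 75, 67, 66, 66, 92, 168, 90, 18, 18, 18, 18, 38, 37, 37, 36, 39, 45]
```

View pics/f.png

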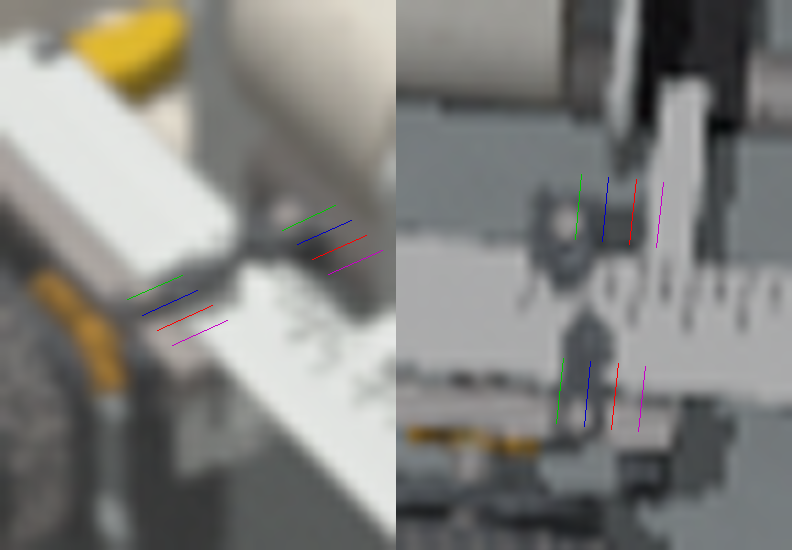

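```bash
cat > g.py <<'E'
from ov import O,ux,uy
from h import *
def cheek():
    im,d=bot.grab_frame("top");b=np.load("avg.npy")[1].mean(2);res=[]
    for r in range(148,164):
        p=b[r]
        def cross(i,th): return i+(p[i]-th)/(p[i]-p[i+1])
        e=next((i for i in range(230,242) if p[i]>120>=p[i+1]),None)
        k=next((i for i in range(238,256) if p[i]<118<=p[i+1]),None)
        if e is None or k is None: continue
        ue,uk=cross(e,120),cross(k,118)
        we=world("top",(ue,r),np.median(d[r,e-4:e-1]));wk=world("top",(uk,r),z=.216)
        f=lambda w:(w[:2]-O)*1e3
        res.append((r,*(np.round([f(we)@ux,f(we)@uy,we[2]*1e3-136,f(wk)@ux,f(wk)@uy],1))))
    for x in res:print(x)
    A=np.array(res);print("cheek - roll end (goal about -2.5):",np.median(A[:,5]-A[:,2]))
cheek()
E
sed -i 's/sys.argv\[1\]/(sys.argv+["pics\/x.png"])[1]/' ov.py; python3 g.py
```

```text
(148, np.float64(64.5), np.float64(11.9), np.float64(92.4), np.float64(68.2), np.float64(1.9))
(149, np.float64(62.4), np.float64(12.0), np.float64(92.4), np.float64(66.2), np.float64(1.8))
(150, np.float64(60.2), np.float64(12.0), np.float64(93.5), np.float64(64.1), np.float64(2.0))
(151, np.float64(58.1), np.float64(11.7), np.float64(93.8), np.float64(62.0), np.float64(2.0))
(152, np.float64(55.8), np.float64(11.8), np.float64(95.1), np.float64(60.0), np.float64(1.8))
(153, np.float64(53.7), np.float64(12.1), np.float64(95.4), np.float64(58.0), np.float64(1.5))
(154, np.float64(51.3), np.float64(12.1), np.float64(97.5), np.float64(56.0), np.float64(1.5))
(155, np.float64(49.5), np.float64(12.0), np.float64(96.3), np.float64(53.9), np.float64(1.2))
(156, np.float64(47.8), np.float64(11.9), np.float64(95.1), np.float64(51.9), np.float64(1.4))
(157, np.float64(45.6), np.float64(11.8), np.float64(96.2), np.float64(49.8), np.float64(1.9))
(158, np.float64(43.2), np.float64(11.7), np.float64(98.1), np.float64(47.7), np.float64(2.0))
(159, np.float64(42.0), np.float64(12.2), np.float64(93.8), np.float64(45.7), np.float64(2.1))
(160, np.float64(39.6), np.float64(12.2), np.float64(96.0), np.float64(43.6), np.float64(2.1))
(161, np.float64(37.8), np.float64(12.2), np.float64(94.7), np.float64(41.6), np.float64(1.9))
(162, np.float64(36.2), np.float64(12.2), np.float64(92.8), np.float64(39.6), np.float64(1.6))
(163, np.float64(34.5), np.float64(12.2), np.float64(91.2), np.float64(37.6), np.float64(1.5))
cheek - roll end (goal about -2.5): -10.149999999999999
```

```bash
python3 w.py 0.4962 0.0140;python3 -m handwheel '[{"grip":-1,"translation":[0,-0.94,0],"spin":0},{"grip":-1,"translation":[0,-0.94,0],"spin":0},{"grip":-1,"translation":[0,-0.94,0],"spin":0},{"grip":-1,"translation":[0,-0.94,0],"spin":0},{"grip":-1,"translation":[0,-0.94,0],"spin":0},{"grip":-1,"translation":[0,-0.94,0],"spin":0},{"grip":-1,"translation":[0,-0.94,0],"spin":0},{"grip":-1,"translation":[0,-0.94,0],"spin":0},{"grip":-1,"translation":[0,-0.94,0],"spin":0},{"grip":-1,"translation":[0,0,0.9],"spin":0},{"grip":-1,"translation":[0,0,0.9],"spin":0},{"grip":-1,"translation":[0,0,0],"spin":0}]'; python3 -m handwheel '[{"grip":-1,"translation":[0,0,0],"spin":0},{"grip":-1,"translation":[0,0,0],"spin":0}]'; python3 w.py 0.4962 0.0140
```

```text
15.63 [0.5155 0.2658 0.2954] F [-0.52  0.46 -0.64] gap 0.00016907080926236828 tool y [ 0.076  0.997 -0.   ] tool z [ 0. -0. -1.]
units to go [ 0.01 -8.42  0.  ]
time_s: 16.63
eef_pos: [0.494, 0.0121, 0.2378]
ee_rot: [-0.121, -3.133, 0.001]
contact_force: [-0.4, 0.9, -0.1]
finger_gap: -0.0002
grasp_force: 0.0
time_s: 16.8
eef_pos: [0.4969, 0.013, 0.2425]
ee_rot: [0.118, 3.138, 0.0]
contact_force: [-0.2, 0.3, -0.0]
finger_gap: 0.0001
grasp_force: 0.0
16.8 [0.4969 0.013  0.2425] F [-0.25  0.34 -0.04] gap 7.310163902059842e-05 tool y [0.075 0.997 0.   ] tool z [ 0.001  0.    -1.   ]
units to go [ 0.03  0.03 -0.  ]
```

```bash
python3 -m handwheel '[{"grip":-1,"translation":[0.02,0,0.12],"spin":0},{"grip":-1,"translation":[0,0,0.1],"spin":0},{"grip":-1,"translation":[0,0,0.03],"spin":0},{"grip":-1,"translation":[0,0,0],"spin":0},{"grip":-1,"translation":[0,0,0],"spin":0}]'
```

```text
time_s: 17.22
eef_pos: [0.4965, 0.0128, 0.2357]
ee_rot: [0.119, 3.136, 0.0]
contact_force: [-1.5, -0.6, 10.0]
finger_gap: 0.0001
grasp_force: 5.0
```

Good press. Roll 12.5 mm.

```bash
python3 -m handwheel '[{"grip":-1,"translation":[0,0.1,0],"spin":0},{"grip":-1,"translation":[0,0.1,0],"spin":0},{"grip":-1,"translation":[0,0.1,0],"spin":0},{"grip":-1,"translation":[0,0.1,0],"spin":0},{"grip":-1,"translation":[0,0,0],"spin":0},{"grip":-1,"translation":[0,0,0],"spin":0}]'; python3 -m handwheel '[{"grip":-1,"translation":[0,0,-1],"spin":0},{"grip":-1,"translation":[0,0,-1],"spin":0},{"grip":-1,"translation":[0,1,0],"spin":0},{"grip":-1,"translation":[0,1,0],"spin":0},{"grip":-1,"translation":[0,1,0],"spin":0},{"grip":-1,"translation":[0,1,0],"spin":0},{"grip":-1,"translation":[0,1,0],"spin":0},{"grip":-1,"translation":[0,1,0],"spin":0},{"grip":-1,"translation":[0,1,0],"spin":0},{"grip":-1,"translation":[0,1,0],"spin":0},{"grip":-1,"translation":[0,0,0],"spin":0},{"grip":-1,"translation":[0,0,0],"spin":0}]' | tail -5
python3 q.py pics/g0.png; python3 g.py|tail -4; python3 ov.py pics/g.png
```

```text
time_s: 17.72
eef_pos: [0.4974, 0.0254, 0.2359]
ee_rot: [0.118, 3.136, 0.001]
contact_force: [-3.7, 0.2, 13.0]
finger_gap: 0.0
grasp_force: 6.1
eef_pos: [0.5143, 0.2663, 0.2938]
ee_rot: [-0.113, -3.139, -0.001]
contact_force: [0.4, -0.7, 0.1]
finger_gap: -0.0001
grasp_force: 0.0
scene pointer_tip [[245.5, 185.5, 0.81, 0.534, -0.003], [248.6, 184.2, 0.6, 0.541, -0.004], [249.9, 182.0, 0.9, 0.547, -0.0], [248.0, 182.5, 0.73, 0.543, 0.001]]
scene gauge_tip [[249.5, 182.9, 0.76, 0.546, -0.001], [248.2, 180.5, 0.87, 0.548, 0.006], [247.5, 181.4, 0.86, 0.545, 0.005], [245.8, 181.2, 0.94, 0.543, 0.008]]
rel x -2.7 y -7.7 mm
top pointer_tip [[239.6, 193.9, 0.66, 0.546, -0.004], [239.0, 195.2, 0.79, 0.544, -0.003], [238.6, 194.9, 0.68, 0.544, -0.002], [239.3, 196.4, 0.95, 0.541, -0.004]]
top gauge_tip [[235.6, 194.2, 0.79, 0.546, 0.004], [236.4, 194.8, 0.66, 0.544, 0.002], [233.5, 193.9, 0.79, 0.546, 0.008], [236.3, 194.5, 0.82, 0.545, 0.002]]
rel x -0.9 y -6.6 mm
19.9167 [0.51481704 0.26401016 0.29392191]
(161, np.float64(37.8), np.float64(12.1), np.float64(95.0), np.float64(41.2), np.float64(6.1))
(162, np.float64(35.9), np.float64(12.1), np.float64(94.4), np.float64(39.2), np.float64(6.3))
(163, np.float64(33.8), np.float64(12.0), np.float64(95.0), np.float64(37.1), np.float64(6.8))
cheek - roll end (goal about -2.5): -5.449999999999999
```

View pics/g.png

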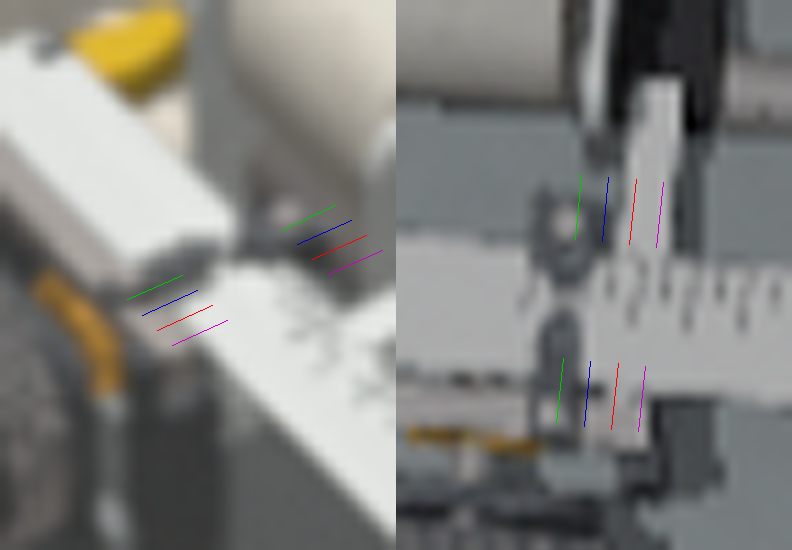

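```bash
python3 - <<'E'
import numpy as np
b=np.load("avg.npy")[1].mean(2)
for r in (136,137,138,139,140,141,142): print(r,b[r,206:222].astype(int).tolist(),"|",b[r,238:254].astype(int).tolist())
print("lug/pointer, cols 230..248")
for r in range(184,206): print(r,b[r,230:248].astype(int).tolist())
E
```

```text
136 [164, 163, 161, 159, 156, 158, 145, 124, 129, 142, 160, 160, 161, 160, 156, 152] | [162, 157, 157, 160, 161, 162, 162, 160, 159, 161, 160, 154, 152, 152, 154, 158]
137 [164, 162, 161, 160, 157, 158, 143, 142, 109, 117, 163, 162, 159, 157, 156, 154] | [161, 157, 156, 158, 160, 162, 161, 160, 163, 165, 164, 159, 154, 153, 155, 158]
138 [162, 161, 147, 157, 155, 158, 160, 154, 99, 104, 162, 163, 159, 157, 156, 156] | [160, 157, 158, 160, 157, 149, 153, 160, 163, 165, 165, 160, 154, 154, 156, 158]
139 [149, 139, 117, 140, 136, 141, 158, 161, 83, 74, 144, 150, 148, 157, 158, 158] | [161, 161, 161, 159, 153, 134, 131, 159, 161, 163, 163, 158, 154, 156, 157, 158]
140 [125, 107, 108, 112, 108, 115, 152, 167, 81, 93, 115, 123, 119, 139, 139, 141] | [163, 162, 160, 160, 155, 144, 112, 159, 160, 162, 161, 157, 156, 160, 159, 160]
141 [111, 114, 117, 115, 115, 119, 152, 167, 103, 119, 119, 118, 116, 117, 111, 118] | [153, 150, 161, 161, 161, 155, 103, 158, 158, 159, 160, 159, 160, 161, 162, 163]
142 [102, 116, 117, 116, 115, 120, 161, 160, 133, 133, 132, 132, 132, 130, 127, 127] | [126, 120,
[... 1396 characters left out ...]
1, 155, 84, 91, 92, 107, 171, 170, 171, 170, 171, 171, 170, 171, 170]
199 [171, 170, 170, 169, 139, 78, 88, 88, 100, 171, 171, 171, 171, 171, 170, 170, 171, 170]
200 [171, 171, 170, 170, 143, 77, 78, 80, 102, 170, 171, 171, 170, 171, 170, 171, 171, 171]
201 [148, 148, 157, 159, 130, 79, 79, 79, 104, 171, 170, 171, 171, 171, 171, 170, 171, 171]
202 [99, 85, 116, 121, 90, 79, 78, 80, 84, 143, 142, 160, 165, 170, 166, 171, 170, 171]
203 [122, 114, 118, 115, 88, 78, 81, 78, 56, 73, 71, 141, 162, 149, 137, 142, 143, 140]
204 [143, 147, 147, 142, 91, 120, 112, 82, 70, 112, 112, 143, 159, 131, 125, 60, 64, 63]
205 [145, 144, 145, 142, 94, 150, 142, 101, 77, 143, 143, 147, 147, 146, 151, 42, 65, 68]
```

```bash
python3 - <<'E'
from h import *
b=np.load("avg.npy")[1].mean(2)
L=[];Rr=[]
print(b[225,192:206].astype(int).tolist(),b[225,280:298].astype(int).tolist())
for r in list(range(196,200))+list(range(212,232)):
    p=b[r];g=np.abs(np.diff(p))
    for lo,hi,S in((194,208,L),(282,296,Rr)):
        seg=p[lo:hi];a,c=np.median(seg[:3]),np.median(seg[-3:]);th=(a+c)/2
        k=[i for i in range(lo,hi-1) if (p[i]-th)*(p[i+1]-th)<0]
        if len(k)==1:
            u=k[0]+(p[k[0]]-th)/(p[k[0]]-p[k[0]+1]);S.append(world("top",(u,r),z=.148)[:2])
L=np.array(L);Rr=np.array(Rr)
fl=np.polyfit(L[:,0],L[:,1],1);fr=np.polyfit(Rr[:,0],Rr[:,1],1);print(len(L),len(Rr),fl,fr,np.std(L[:,1]-np.polyval(fl,L[:,0])),np.std(Rr[:,1]-np.polyval(fr,Rr[:,0])))
for n,u,r,z in(("pointer",236.19,199,.202),("pointer tip",236.68,196,.202),("lugscrew",237.09,188,.201),("lugtip",237.12,193,.201)):
    w=world("top",(u,r),z=z);yl,yr=np.polyval(fl,w[0]),np.polyval(fr,w[0])
    print(n,"from left edge",round(86-(yl-w[1])*997.7,2),"from right edge",round(-106+(w[1]-yr)*997.7,2),"width",round((yl-yr)*997.7,1))
E
```

```text
[106, 105, 108, 107, 97, 63, 73, 73, 71, 53, 47, 46, 50, 62] [122, 122, 122, 121, 122, 123, 121, 99, 163, 164, 166, 166, 162, 161, 161, 162, 165, 163]
22 21 [0.04882141 0.05599258] [-0.06428443 -0.07571818] 0.007558654942174268 0.0005109436507672359
pointer from left edge 6.39 from right edge 6.26 width 191.9
pointer tip from left edge 5.29 from right edge 5.85 width 192.6
lugscrew from left edge 4.2 from right edge 6.6 width 194.4
lugtip from left edge 4.33 from right edge 5.58 width 193.3
```

```bash
python3 -c "
from cell import bot
print(bot.read_state()['contact_force'],bot.job_done())"
```

```text
the job is handed in; nothing more can be done
[-0.19782352  0.15774744  0.88169984] None
```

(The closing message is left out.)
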